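Free the cutlery basket jammed in the rinse trough

TASK

A steel cutlery basket has dropped slantwise into the rinse trough and its corners are caught under the trough's lips. Take it by its handle, turn it level down inside the trough so that its corners come free, then lift it out and set it down gently, upright, in the middle of the ribbed drying mat. Leave the other basket, standing at the back of the counter, where it is.

Things in the scene. Friction and masses are not known exactly. Their poses are not given: they have to be found in the camera images.
- basket: Jammed steel basket, 100 x 100 mm, walls 75 mm high, 0.25-0.5 kg. Origin: underside centre, z along its handle. Black grip block, 42 (x) x 14 mm (y), 145 to 187 mm above the underside: pinch across y, tool in line with it. Starts leaning 24 deg about x, top to the trough's -y, +y edge on the step, -y edge on the floor, top corner under the -y lip: 122 mm wide so, 100 mm level. x as the trough's x.
- trough: Fixed steel trough, 198 (x) x 144 (y) x 140 mm high, wall 4 mm. Origin: underside centre, z up. Lips on both long walls, z 124 to 140 mm, leave a mouth 112 mm (y) x 190 mm. Inside, a step 21 mm wide along the +y wall, top at z 41 mm; floor at z 4 mm. A level basket on the middle line with underside at z 44 to 49 mm clears step and lips, then lifts straight out. Left or right of the robot.
- mat: Drying mat: flat dark rubber with grey ribs, 180 x 180 mm, 4 mm thick, fixed on the counter to the other side (left or right) from the trough. Origin: centre of its underside, z up. A jug and a tamper, up to 85 mm high, stand on the counter between trough and mat.
- spare: The other basket, same shape and size, loose, upright on the counter at the back near the middle, beyond trough and mat. Not to be moved. Origin: centre of its underside, z up.

How it is judged:
On the way, in this order (a step that is already met when the one before it is completed fails the run):
1. the basket is turned level (within 10 degrees) while still down in the trough, its underside below 110 mm above the trough's underside (angle between basket's own z axis and vertical below 0.175 rad and z of basket in the frame of trough between 0.02 and 0.11 m and horizontal distance between basket and trough below 0.07 m), for 0.1 s.
2. the basket is lifted out, its underside above the trough's top (140 mm) (z of basket in the frame of trough above 0.141 m), for 0.1 s.
At the end, for the whole second after the job is handed in: The freed basket stands upright (within about 6 degrees), released and at rest on the drying mat, its centre within 30 mm of the mat's centre, any way round; the other basket is within 30 mm of where it was (horizontal distance between basket and mat below 0.03 m and z of basket in the frame of mat between 0.001 and 0.012 m and angle between basket's own z axis and vertical below 0.1 rad and linear speed of basket below 0.03 m/s and distance of spare from where it was at the start of the episode below 0.03 m); the robot touches nothing.
It fails at once if the other basket is moved by more than 30 mm or tipped over (distance of spare from where it was at the start of the episode above 0.03 m or angle between spare's own z axis and vertical above 0.35 rad).
It fails at once if the basket is dropped onto the mat: falling faster than 0.7 m/s (a fall of about 25 mm) with no finger on it, within 120 mm of the mat's centre (contact force between the fingers and basket below 0.05 N and horizontal distance between basket and mat below 0.12 m and linear speed of basket above 0.7 m/s).
It also fails if it takes over 51 s, if anything falls off the work surface, if the arm or the gripper's body presses on something with over 40 N, if the wrist force passes 120 N, or if a joint passes its speed limit or range.

ROBOT

A 7-joint arm with a two-finger parallel gripper is mounted at the origin on the work surface. World frame = base frame: x ahead of the robot, y to its left, z up, the work surface at z = 0. Lengths are in m, angles in rad, forces in N, time in s.
With the tool pointing down it reaches from about 0.425 to 0.925 m from the base axis. Payload 6.8 kg.
Tool frame: the origin (TCP) lies between the finger pads; the fingertips stand 17 mm ahead of it and the grasp point (between the pads) lies 2 mm behind it; z points along the fingers, x is the direction in which the jaws open and shut, and the axes are right-handed (so a half turn about z gives the same grasp; the last joint's range is limited). The gripper opens to 85 mm and grips with 20 to 120 N. Pads are 22 mm wide; open, the fingers measure 114 mm over their backs; the gripper's body (76 mm by 85 mm) begins 54 mm behind the grasp point. The pads swing forward as they close: fully open they stand 13 mm farther back than shut.
Start: joints at [-1.357, 0.477, 0.022, 1.555, -0.011, 1.109, -0.083], TCP at [0.213, 0.64, 0.248] pointing down, gripper open.
Joint ranges: [-2.96, 2.96], [-0.34, 2.1], [-1.41, 1.46], [0.24, 2.44], [-1.37, 4.51], [0.17, 1.92], [-2.96, 2.96]. Speed limits (rad/s): [2.39, 2.39, 3.14, 3.14, 3.14, 3.14, 3.14].

INTERFACE

Orientations are given as a unit quaternion [w, x, y, z].
In Python, from station import readout, read_camera, get_calibration, bot, models gives the robot as it stands.
- The arm moves only by the tool carry_out, never from a script. Its argument "deltas" is a list of rows, each a list of 2 entries, a list of its own where there are three numbers: the shift along the tool's x, y, z in cm, then the turn about the tool's z in degrees. A call has 1 to 10 rows; each row is the pose to reach, as a shift and turn from the pose measured when the call began, along the tool's axes at that moment; what a row does not reach only later rows make up. A row lasts 1/8 s, in which the tool goes at most 62.5 mm and 10.7 degrees, less where a joint would pass 70% of its speed; a pose out of reach is approached as far as the arm can. A call with a gripper value outside its range is refused whole. "hand" is the opening, from 0 (shut) to 1 (fully open), set as the call begins (left out, the last holds). The fingers move at their own pace and stop on an object; "newtons" is the grip in N (left out, the last holds). Time passes only in rows, so rows that repeat a pose let the fingers close. It gives the time, the measured TCP pose, the force and the opening at its end, in the units of the state.
- readout.get_obs(): the state, without advancing time (a new reading comes with each control period).
- read_camera(name): name is "scene" or "top" or "wrist"; returns the picture (480x640x3 uint8, red, green, blue); there is no depth.
- get_calibration(name): a dict with "fov_y" (degrees; the focal length in pixels is half the picture's height over the tangent of half this angle, whatever the lens; pixels are square), "cx", "cy" (the principal point, pixels), "D" ([k1, k2, p1, p2, k3] as OpenCV has them; the pictures are not rectified), "world_from_camera" (4x4, takes a point from camera to world coordinates). Camera axes: x right, y down, z forward; pixel columns grow to the right and rows downward; lengths in m; the calibration is good to about 2 mm. A picture is of the moment at which its call begins: read the wrist's pose just before it. get_calibration takes no time and is no camera call; for the wrist camera it gives the pose at the moment of the call.
- bot.hand_in(): hands the job in, once; it reports no verdict.
Trained networks look in the newest picture that a camera, given by its name, has taken for a name from the list of things; names that differ only in an ending like _2 or _b are one class to them, and where a whole thing is asked for, a point or a joint stands for the part that bears it (a point fixed in the world has none). Each returns a list of dicts, best first, with "score" (0 to 1); they miss things now and then, are a little off and sometimes report something else, mostly with a low value. They report only what shows in the picture. A call takes as long as a camera call.
- models.spot_in(query, camera): "centre" ([row, column] in pixels, amid what is visible of it).
The state is a dict: "t": time; "q": joint angles; "joint_vel": joint speeds; "joint_torque": joint torques, N m; "eef_pos": TCP position; "tool_rot": TCP orientation; "contact_force": force on the tool from outside, world axes, zero at the start; "torque": the same for the moment, N m; "gripper_width": opening from 0.0 (shut) to 1.0 (fully open).
Only numpy, scipy, OpenCV 4.12 (cv2) and the standard library are available. Lean on these libraries where they do the work, as an engineer would, in place of code of your own. Each camera call takes 0.05 s, during which the arm holds its last target. There are 200 camera calls.

## Working session

There is one attempt and no reset: what is moved stays moved. The work goes in short steps, Python scripts to look and compute and a tool call to move; the robot and the scene stay as the last step left them, time stands still between calls to the robot, and variables do not carry over. Pictures are saved under pics/ and viewed, about 8 in all and at most 12, crops included, and the job is handed in when it is done.

Besides the shell and the picture viewer there is one more tool, called by a JSON object that holds its "api" and its "payload". carry_out: Moves the arm, as the interface text tells. Its arguments: {"type":"object","properties":{"deltas":{"type":"array"},"hand":{"type":"number"},"newtons":{"type":"number"}},"required":["deltas"]}

```bash
mkdir -p pics; python3 - <<'E'
from station import readout, read_camera, get_calibration, bot, models
import cv2, numpy as np
print(readout.get_obs())
for n in ["scene","top"]:
    im=read_camera(n); cv2.imwrite(f"pics/{n}0.png",im[:,:,::-1])
    c=get_calibration(n); print(n,c)
    for q in ["basket","trough","mat","spare"]:
        print(q,[(np.round(d["centre"]),round(d["score"],2)) for d in models.spot_in(q,n)[:3]])
E
```

```text
{'t': 0.0, 'q': array([-1.3570996 ,  0.47782288,  0.02234543,  1.55645238, -0.01148009,
        1.10928131, -0.08312371]), 'joint_vel': array([-0.00019723,  0.00074287, -0.00124875,  0.00093766, -0.00093105,
       -0.00017618,  0.00032323]), 'joint_torque': array([-2.49026562e-04, -5.96451688e+01,  1.60731923e+00, -2.81199092e+01,
        1.23410838e-02,  9.42846760e-03, -2.69296879e-05]), 'eef_pos': array([0.21332745, 0.63981631, 0.24731013]), 'tool_rot': array([ 5.98579816e-04,  8.11254842e-01,  5.84692003e-01, -6.95745923e-04]), 'contact_force': array([0.56607704, 0.39829025, 0.01319766]), 'torque': array([-0.01592624,  0.00100886, -0.02921196]), 'gripper_width': 1.0034798378998564}
scene {'fov_y': 57.92690666012078, 'cx': 317.9338519918595, 'cy': 243.28662154855837, 'D': array([-0.01564579,  0.        ,  0.        ,  0.        ,  0.        ]), 'world_from_camera': array([[-0.55129763,  0.5598686 , -0.6185613 ,  1.02728017],
       [ 0.83428753,  0.3646672 , -0.41349988,  0.28239331],
       [-0.00593658, -0.74401948, -0.66813155,  0.46862625],
       [ 0.        ,  0.        ,  0.        ,  1.        ]])}
basket [(array([258., 449.]), 0.65)]
trough [(array([300., 471.]), 0.93)]
mat [(array([200., 195.]), 0.56)]
spare [(array([292., 221.]), 0.79)]
top {'fov_y': 57.189041760774934, 'cx': 311.56738454344713, 'cy': 236.61600882127306, 'D': array([-0.02368985,  0.        ,  0.        ,  0.        ,  0.        ]), 'world_from_camera': array([[-5.76505217e-03, -9.96473898e-01,  8.37050459e-02,
         5.83026271e-01],
       [-9.99937972e-01,  4.94684736e-03, -9.97897193e-03,
         2.73793846e-04],
       [ 9.52970897e-03, -8.37573831e-02, -9.96440608e-01,
         8.47042389e-01],
       [ 0.00000000e+00,  0.00000000e+00,  0.00000000e+00,
         1.00000000e+00]])}
basket [(array([248., 179.]), 0.56)]
trough [(array([272., 158.]), 0.89)]
mat [(array([261., 432.]), 0.63)]
spare []
```

View pics/top0.png

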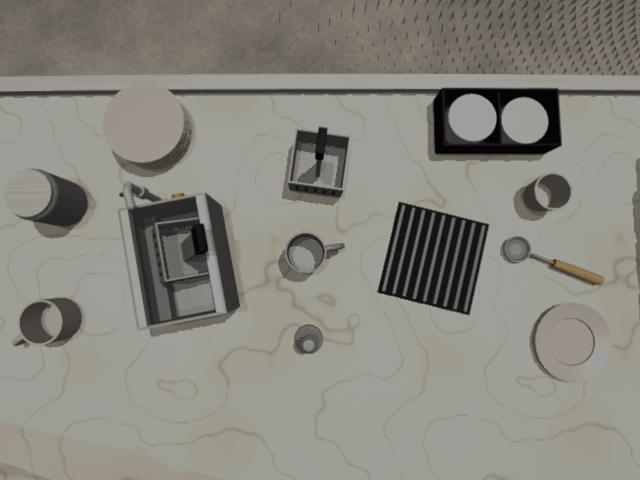

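View pics/scene0.png

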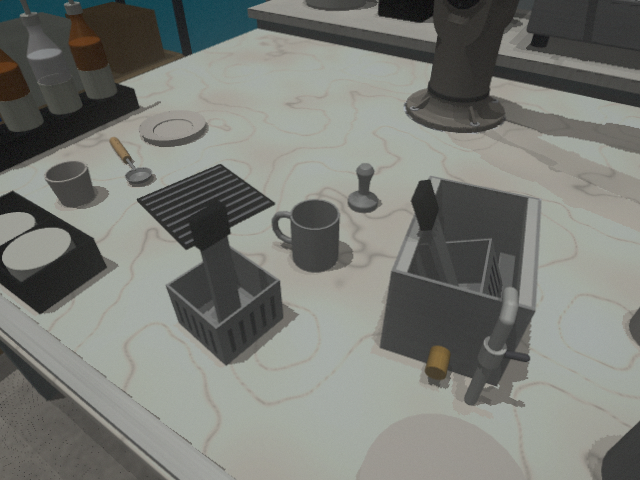

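The top view shows the trough at left (about row 262, col 180). The black grip is at (238,199), leaning right towards world -y. The mat is at right, (258,434), and the spare basket at (162,320). In the scene view the mug and tamper stand between trough and mat.

```bash
cat > h.py <<'E'
import numpy as np, cv2
from station import readout, read_camera, get_calibration, bot, models
def K(c):
    f=240/np.tan(np.radians(c["fov_y"]/2)); return np.array([[f,0,c["cx"]],[0,f,c["cy"]],[0,0,1]])
def to_plane(c,uv,z):
    "pixels (col,row) -> world points at height z"
    p=cv2.undistortPoints(np.float64(uv).reshape(-1,1,2),K(c),c["D"]).reshape(-1,2)
    T=c["world_from_camera"]; d=np.c_[p,np.ones(len(p))]@T[:3,:3].T
    return T[:3,3]+d*((z-T[2,3])/d[:,2])[:,None]
def proj(c,P):
    T=np.linalg.inv(c["world_from_camera"])
    return cv2.projectPoints(np.float64(P).reshape(-1,1,3),cv2.Rodrigues(T[:3,:3])[0],T[:3,3],K(c),c["D"])[0].reshape(-1,2)
E
python3 - <<'E'
from h import *
im=cv2.imread("pics/top0.png"); c=get_calibration("top")
cr=cv2.resize(im[185:335,105:255],None,fx=4,fy=4,interpolation=cv2.INTER_CUBIC); cv2.imwrite("pics/crop.png",cr)
g=cv2.cvtColor(im,cv2.COLOR_BGR2GRAY); roi=np.zeros_like(g); roi[195:325,370:498]=1
m=((g<70)&(roi>0)).astype(np.uint8)
m=cv2.morphologyEx(m,cv2.MORPH_CLOSE,np.ones((9,9)))
k=max(cv2.findContours(m,0,2)[0],key=cv2.contourArea); r=cv2.boxPoints(cv2.minAreaRect(k)); print(r)
w=to_plane(c,r,0.004); print(w.round(4),w.mean(0),[np.linalg.norm(w[i]-w[i-1]) for i in range(4)])
E
```

```text
[[377.03894 292.97577]
 [398.34137 201.67966]
 [489.76392 223.0116 ]
 [468.4615  314.3077 ]]
[[ 0.5455 -0.1323  0.004 ]
 [ 0.721  -0.1769  0.004 ]
 [ 0.6786 -0.3544  0.004 ]
 [ 0.5037 -0.3065  0.004 ]] [ 0.61220157 -0.24252698  0.004     ] [np.float64(0.17914552403972497), np.float64(0.18115993528516017), np.float64(0.18241568822737644), np.float64(0.1813754536961807)]
```

View pics/crop.png

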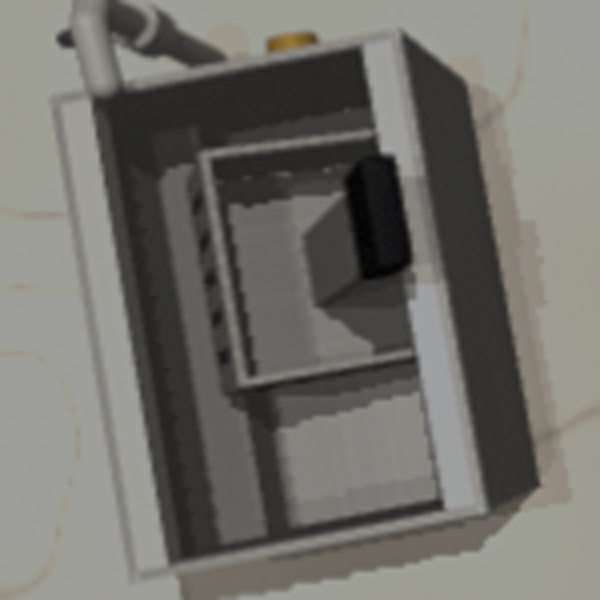

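In the crop, the trough's rim corners are at (52,98), (403,30), (487,513) and (130,578). The basket's raised +y rim runs from (200,155) to (240,385), and the black grip lies within (345–410, 155–280). The moves never tilt the tool, so it stays vertical. I'll have to level the basket by squeezing the grip across y and carrying it up along its arc.

```bash
python3 - <<'E'
from h import *
c=get_calibration("top"); im=cv2.imread("pics/top0.png")
px=np.float64([[52,98],[403,30],[487,513],[130,578]])/4+[105,185]
w=to_plane(c,px,.14); print(w.round(4), [np.linalg.norm(w[i]-w[i-1]).round(3) for i in range(4)])
ctr=w.mean(0)[:2]; v=(w[0]-w[3]+w[1]-w[2])[:2]; yaw=np.arctan2(v[1],v[0]); print("trough",ctr,np.degrees(yaw))
R=np.array([[np.cos(yaw),-np.sin(yaw)],[np.sin(yaw),np.cos(yaw)]])
rim=to_plane(c,np.float64([[200,152],[238,388]])/4+[105,185],.113)[:,:2]; rl=(rim-ctr)@R; print("rim local",rl)
x0=rl[:,0].mean()
a=np.radians(24); o=np.array([x0,.0096,.0243]); ey=np.array([0,np.cos(a),np.sin(a)]); ez=np.array([0,-np.sin(a),np.cos(a)])
def W(p): # basket->world
    q=o+np.array([1,0,0])*p[0]+ey*p[1]+ez*p[2]; return np.r_[ctr+R@q[:2],q[2]]
print("grip",W([0,0,.166]), "spare base", to_plane(c,[[319,195]],0)[0])
big=cv2.resize(im[185:335,105:255],None,fx=4,fy=4,interpolation=cv2.INTER_CUBIC)
def box(x,y,z0,z1,col):
    P=[W([i*x,j*y,k]) for k in(z0,z1) for i,j in((-1,-1),(1,-1),(1,1),(-1,1))]
    p=((proj(c,P)-[105,185])*4).astype(np.int32)
    for s in(p[:4],p[4:]): cv2.polylines(big,[s.reshape(-1,1,2)],True,col,1)
box(.021,.007,.145,.187,(0,0,255)); box(.05,.05,0,.075,(0,255,0)); cv2.imwrite("pics/ov.png",big)
ob=readout.get_obs(); from scipy.spatial.transform import Rotation as Ro
q=ob["tool_rot"]; Rt=Ro.from_quat([q[1],q[2],q[3],q[0]]).as_matrix(); print(Rt.round(3)); 
g=W([0,0,.166]); print("delta tool cm",(Rt.T@(g-ob["eef_pos"])*100).round(1))
print("jaw yaw",np.degrees(np.arctan2(Rt[1,0],Rt[0,0])))
E
```

```text
[[0.6881 0.3067 0.14  ]
 [0.7152 0.1646 0.14  ]
 [0.521  0.1286 0.14  ]
 [0.496  0.27   0.14  ]] [np.float64(0.196), np.float64(0.145), np.float64(0.198), np.float64(0.144)]
trough [0.60506786 0.2174722 ] 10.6701733299691
rim local [[ 0.06974519  0.02539696]
 [-0.03043115  0.02585635]]
grip [0.63510886 0.16419497 0.17594855] spare base [ 0.73541611 -0.02314884  0.        ]
[[ 0.316  0.949 -0.   ]
 [ 0.949 -0.316 -0.   ]
 [-0.    -0.    -1.   ]]
delta tool cm [-31.8  55.1   7.2]
jaw yaw 71.56226988183694
```

View pics/ov.png

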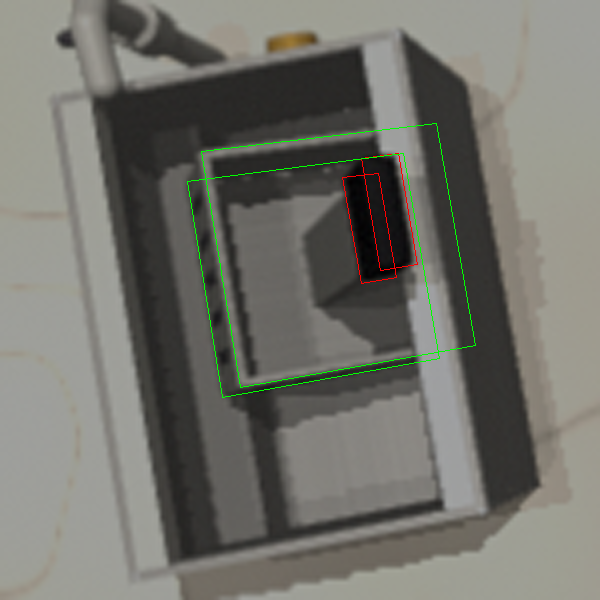

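The overlay matches the picture, which puts the grip near (0.635, 0.164, 0.176) and the trough yaw at 10.7°. Next I approach above it.

{"api": "carry_out", "payload": {"deltas": [[[-2,4,-2],-3],[[-5,9,-4],-6],[[-8,14.5,-4],-10],[[-12,20,-4],-14],[[-15,26,-4],-18],[[-18,31.5,-4],-22],[[-21.5,37,-4],-26],[[-24.5,42.5,-4],-29],[[-28,48,-4],-29],[[-30,52,-4],-29]], "hand": 1}}

```text
t: 1.75
eef_pos: [0.6131, 0.1894, 0.2886]
tool_rot: [0.0, 0.639, 0.769, 0.0]
contact_force: [0.3, 0.3, 0.7]
gripper_width: 1.0
```

{"api": "carry_out", "payload": {"deltas": [[[0,0,0],0],[[0,0,0],0]]}}

```text
t: 2.0
eef_pos: [0.6128, 0.1897, 0.2885]
tool_rot: [-0.0, 0.639, 0.769, 0.0]
contact_force: [-0.5, 0.6, 0.4]
gripper_width: 0.997
```

```bash
cat >> h.py <<'E'
from scipy.spatial.transform import Rotation as Ro
def goal(p,jaw=None):
    ob=readout.get_obs(); q=ob["tool_rot"]; R=Ro.from_quat([q[1],q[2],q[3],q[0]]).as_matrix()
    y=np.degrees(np.arctan2(R[1,0],R[0,0]))
    print("t",round(ob["t"],2),"tcp",ob["eef_pos"].round(4),"tilt",np.degrees(np.arccos(-R[2,2])).round(2),"jaw",y.round(2),"d cm",(R.T@(np.array(p)-ob["eef_pos"])*100).round(2),"turn",None if jaw is None else round(y-jaw,1),"F",ob["contact_force"].round(1),"w",round(ob["gripper_width"],3))
E
python3 - <<'E'
from h import *
goal([.635,.164,.176],100.7)
im=read_camera("wrist"); cv2.imwrite("pics/w1.png",im[:,:,::-1])
c=get_calibration("wrist"); T=c["world_from_camera"]; print(T.round(3))
for q in["basket"]: print([(np.round(d["centre"]),d["score"]) for d in models.spot_in(q,"wrist")[:3]])
print(proj(c,[[.635,.164,.176]]))
E
```

```text
t 2.0 tcp [0.6128 0.1897 0.2885] tilt 0.04 jaw 100.52 d cm [-2.94  1.71 11.25] turn -0.2 F [-0.5  0.6  0.4] w 0.997
[[-0.184  0.933  0.31   0.533]
 [ 0.983  0.174  0.06   0.174]
 [ 0.002  0.316 -0.949  0.415]
 [ 0.     0.     0.     1.   ]]
[(array([226., 335.]), 0.62)]
[[272.42603743 261.57792252]]
```

View pics/w1.png

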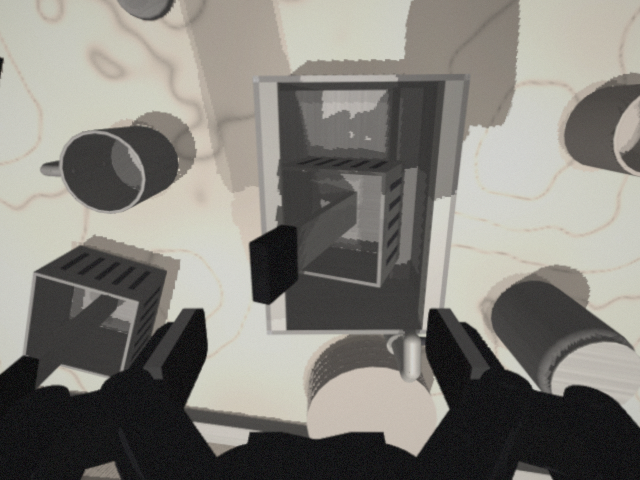

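The wrist view shows the grip block centred at about (274,264), against a prediction of (272,262), so they agree. I go down over it.

{"api": "carry_out", "payload": {"deltas": [[[-1.5,0.9,0.5],0],[[-2.9,1.7,1],0],[[-2.9,1.7,4],0],[[-2.9,1.7,7],0],[[-2.9,1.7,9.5],0],[[-2.9,1.7,11.2],0],[[-2.9,1.7,11.4],0],[[-2.9,1.7,11.4],0]]}}

```text
t: 3.1
eef_pos: [0.6347, 0.1661, 0.1752]
tool_rot: [-0.0, 0.638, 0.77, 0.001]
contact_force: [0.4, -0.1, 1.0]
gripper_width: 1.007
```

{"api": "carry_out", "payload": {"deltas": [[[0,0,0],0],[[0,0,0],0],[[0,0,0],0],[[0,0,0],0],[[0,0,0],0],[[0,0,0],0]], "hand": 0, "newtons": 40}}

```text
t: 3.85
eef_pos: [0.6352, 0.167, 0.1769]
tool_rot: [-0.0, 0.638, 0.77, 0.002]
contact_force: [-2.0, -0.1, 8.4]
gripper_width: 0.313
```

```bash
python3 - <<'E'
from h import *
goal([.635,.164,.174],100.7)
im=read_camera("scene"); cv2.imwrite("pics/s1.png",cv2.resize(im[130:430,320:600,::-1],None,fx=2,fy=2))
E
```

```text
t 3.85 tcp [0.6352 0.167  0.1769] tilt 0.25 jaw 100.69 d cm [-0.29 -0.08  0.29] turn -0.0 F [-2.  -0.1  8.4] w 0.313
```

View pics/s1.png

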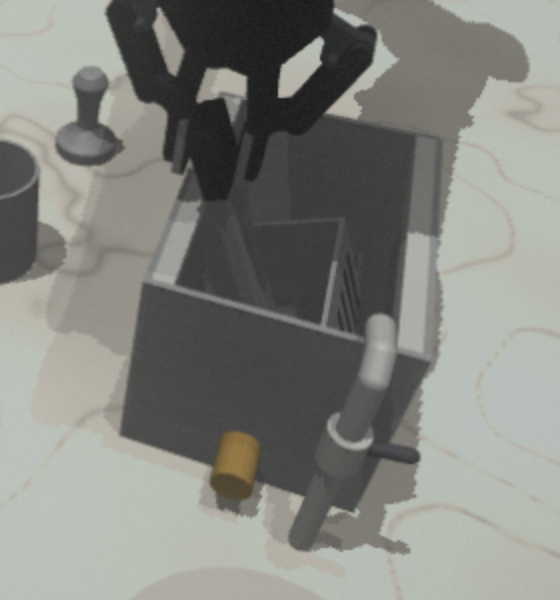

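The fingers hold the slanted block 27 mm apart, so it has already turned to about 19°. I carry it up its arc towards the middle line.

{"api": "carry_out", "payload": {"deltas": [[[0.6,0,-0.5],0],[[1.2,0,-1.0],0],[[1.8,0,-1.4],0],[[2.4,0,-1.8],0],[[3.0,0,-2.1],0],[[3.0,0,-2.1],0]]}}

```text
t: 4.65
eef_pos: [0.6303, 0.1984, 0.2003]
tool_rot: [-0.0, 0.638, 0.77, 0.004]
contact_force: [-1.9, 0.5, 8.9]
gripper_width: 0.208
```

{"api": "carry_out", "payload": {"deltas": [[[0.6,0,-0.4],0],[[1.2,0,-0.7],0],[[1.8,0,-0.9],0],[[2.2,0,-1.2],0],[[2.4,0,-1.4],0],[[2.4,0,-1.4],0]]}}

```text
t: 5.4
eef_pos: [0.6253, 0.2213, 0.2136]
tool_rot: [-0.0, 0.638, 0.77, 0.003]
contact_force: [0.0, 0.1, -3.7]
gripper_width: 0.163
```

```bash
python3 - <<'E'
from h import *
ctr=np.array([.605,.2175]);a=np.radians(10.7);x0=.0197
g=np.r_[ctr+x0*np.array([np.cos(a),np.sin(a)]),.210]; print(g); goal(g,100.7)
im=read_camera("scene"); cv2.imwrite("pics/s2.png",cv2.resize(im[100:430,320:600,::-1],None,fx=1.8,fy=1.8))
E
```

```text
[0.62435747 0.22115763 0.21      ]
t 5.4 tcp [0.6253 0.2213 0.2136] tilt 0.37 jaw 100.74 d cm [ 0.01 -0.1   0.36] turn 0.0 F [ 0.   0.1 -3.7] w 0.163
```

View pics/s2.png

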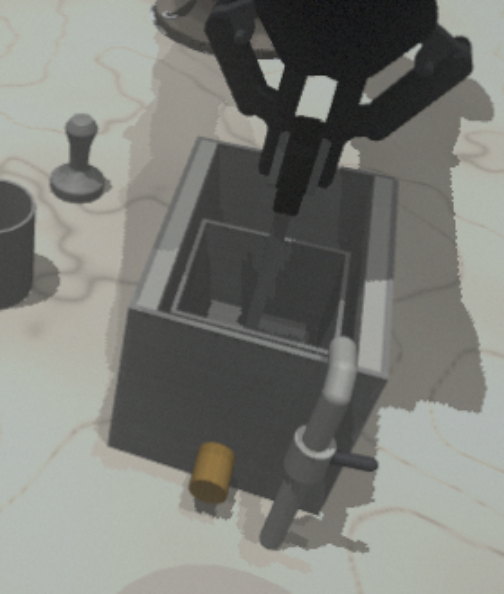

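The opening now matches the 14 mm block, so the basket is aligned. It hangs level and free inside the trough, and the load reads 3.7 N. Now I lift.

{"api": "carry_out", "payload": {"deltas": [[[0,0,0],0],[[0,0,0],0],[[0,0,-1],0],[[0,0,-2.5],0],[[0,0,-4.5],0],[[0,0,-7],0],[[0,0,-9.5],0],[[0,0,-12],0],[[0,0,-13.5],0],[[0,0,-13.5],0]], "newtons": 60}}

```text
t: 6.7
eef_pos: [0.6255, 0.2206, 0.3505]
tool_rot: [0.001, 0.638, 0.77, 0.005]
contact_force: [-0.4, 0.8, -5.0]
gripper_width: 0.155
```

```bash
python3 - <<'E'
from h import *
goal([.612,-.2425,.345],100.7)
im=read_camera("scene"); cv2.imwrite("pics/s3.png",im[:,:,::-1])
E
```

```text
t 6.7 tcp [0.6255 0.2206 0.3505] tilt 0.54 jaw 100.72 d cm [-45.25  -9.95   0.23] turn 0.0 F [-0.4  0.8 -5. ] w 0.155
```

View pics/s3.png

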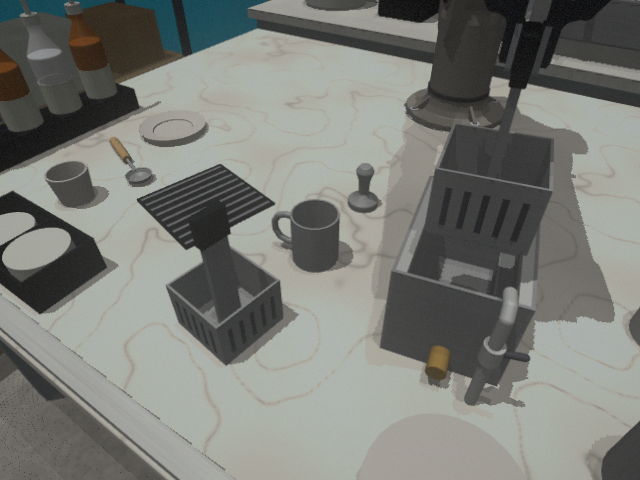

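The basket is out and hanging level, with its underside well above the mug. I carry it across to the mat.

{"api": "carry_out", "payload": {"deltas": [[[-2,-0.5,0],0],[[-6,-1.5,0],0],[[-11,-2.8,0],0],[[-16,-4,0],0],[[-21,-5.2,0],0],[[-26,-6.3,0],0],[[-31,-7.3,0],0],[[-36,-8.3,0],0],[[-40,-9,0],0],[[-43,-9.5,0],0]]}}

```text
t: 8.0
eef_pos: [0.6097, -0.2235, 0.3453]
tool_rot: [-0.001, 0.639, 0.769, 0.003]
contact_force: [0.9, 0.2, -4.3]
gripper_width: 0.154
```

{"api": "carry_out", "payload": {"deltas": [[[0,0,0],0],[[0,0,0],0]]}}

```text
t: 8.25
eef_pos: [0.6088, -0.2237, 0.3443]
tool_rot: [-0.002, 0.64, 0.769, 0.002]
contact_force: [1.0, 1.2, -3.8]
gripper_width: 0.152
```

```bash
python3 - <<'E'
from h import *
goal([.612,-.2425,.172],100.7)
im=read_camera("top"); cv2.imwrite("pics/t2.png",im[:,:,::-1])
E
```

```text
t 8.25 tcp [ 0.6088 -0.2237  0.3443] tilt 0.32 jaw 100.47 d cm [-2.   -0.05 17.22] turn -0.2 F [ 1.   1.2 -3.8] w 0.152
```

View pics/t2.png

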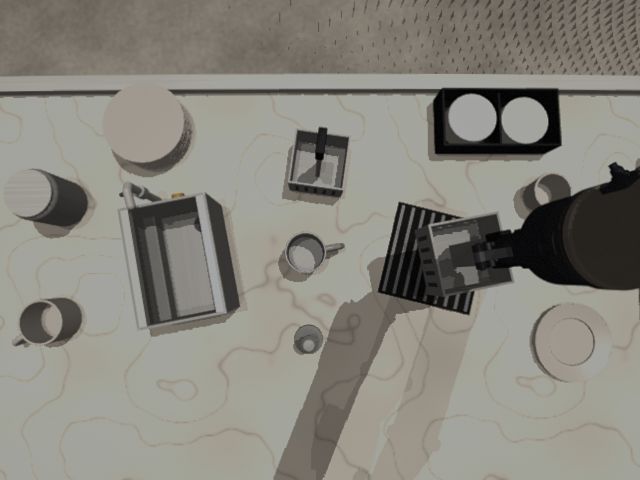

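The basket hangs level over the mat, which shows at about (258,434), and the spare hasn't moved. I lower it, then creep down watching the force.

{"api": "carry_out", "payload": {"deltas": [[[-1,0,1],0],[[-2,0,3],0],[[-2,0,5.5],0],[[-2,0,8],0],[[-2,0,10.5],0],[[-2,0,12.5],0],[[-2,0,14],0],[[-2,0,15],0],[[-2,0,15.5],0],[[-2,0,15.5],0]]}}

```text
t: 9.55
eef_pos: [0.6133, -0.2414, 0.1896]
tool_rot: [-0.001, 0.639, 0.769, 0.003]
contact_force: [-0.1, -0.4, -3.9]
gripper_width: 0.157
```

{"api": "carry_out", "payload": {"deltas": [[[0,0,0.3],0],[[0,0,0.6],0],[[0,0,0.9],0],[[0,0,1.2],0],[[0,0,1.2],0]]}}

```text
t: 10.18
eef_pos: [0.6131, -0.2412, 0.1772]
tool_rot: [-0.002, 0.639, 0.769, 0.003]
contact_force: [-0.8, 1.1, -4.3]
gripper_width: 0.149
```

{"api": "carry_out", "payload": {"deltas": [[[0,0,0.2],0],[[0,0,0.4],0],[[0,0,0.5],0],[[0,0,0.5],0]]}}

```text
t: 10.68
eef_pos: [0.6135, -0.2412, 0.175]
tool_rot: [-0.001, 0.639, 0.769, 0.003]
contact_force: [-5.6, 3.7, 12.0]
gripper_width: 0.154
```

The force has turned upward, so the basket is on the mat. I ease off, open, and rise.

{"api": "carry_out", "payload": {"deltas": [[[0,0,0],0],[[0,0,0],0]]}}

```text
t: 10.92
eef_pos: [0.6136, -0.2412, 0.1749]
tool_rot: [-0.001, 0.639, 0.769, 0.003]
contact_force: [-0.6, 0.4, -0.8]
gripper_width: 0.153
```

{"api": "carry_out", "payload": {"deltas": [[[0,0,0],0],[[0,0,0],0],[[0,0,0],0],[[0,0,0],0],[[0,0,0],0],[[0,0,0],0]], "hand": 0.7}}

```text
t: 11.68
eef_pos: [0.6137, -0.2412, 0.175]
tool_rot: [-0.001, 0.639, 0.769, 0.003]
contact_force: [1.3, 0.4, -0.4]
gripper_width: 0.697
```

{"api": "carry_out", "payload": {"deltas": [[[0,0,-1],0],[[0,0,-3],0],[[0,0,-6],0],[[0,0,-9],0],[[0,0,-12],0],[[0,0,-14],0],[[0,0,-14],0],[[0,0,-14],0]]}}

```text
t: 12.68
eef_pos: [0.613, -0.242, 0.3147]
tool_rot: [-0.001, 0.639, 0.769, 0.003]
contact_force: [-0.1, -0.2, -0.3]
gripper_width: 0.697
```

```bash
python3 - <<'E'
from h import *
goal([.612,-.2425,.3])
c=get_calibration("top"); im=np.ascontiguousarray(read_camera("top")[:,:,::-1]); s=np.ascontiguousarray(read_camera("scene")[:,:,::-1])
# overlay: level basket centred under the grip on the mat (z=4 mm)
a=np.radians(10.7); e=np.array([np.cos(a),np.sin(a),0]); n=np.array([-e[1],e[0],0]); o=np.array([.6135,-.2412,.004])
for img,cc in((im,c),(s,get_calibration("scene"))):
  for z,r in((0,.05),(.075,.05)):
    P=[o+e*i*r+n*j*r+[0,0,z] for i,j in((-1,-1),(1,-1),(1,1),(-1,1))]
    cv2.polylines(img,[proj(cc,P).astype(np.int32).reshape(-1,1,2)],True,(0,255,0),1)
cv2.imwrite("pics/end.png",np.hstack([cv2.resize(im[140:340,270:520],(500,400)),s[60:460,20:300]]))
E
```

```text
t 12.68 tcp [ 0.613  -0.242   0.3147] tilt 0.4 jaw 100.57 d cm [-0.05 -0.11  1.47] turn None F [-0.1 -0.2 -0.3] w 0.697
```

View pics/end.png

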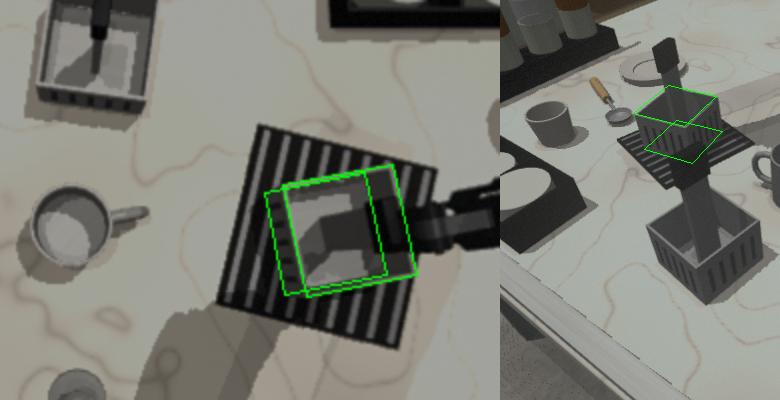

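The basket stands upright in the middle of the mat and fits the overlay of a level, centred basket. The gripper is clear of it, and the spare is where it was.

```bash
python3 -c "
from station import bot; print(bot.hand_in())"
```

```text
the job is handed in; nothing more can be done
None
```

The basket is out of the trough and standing upright in the middle of the drying mat, and I handed the job in at about 12.7 s of the 51 s allowed. The hand-in reports no verdict.

**What I did:** The moves can't tilt the tool, so I pinched the slanted grip across y with the tool vertical and carried it along an arc up to the trough's middle line. The squeeze turned the basket level as it went. I then lifted it straight out, carried it over the mug and tamper, set it down until the force reversed, released it and rose clear.

**Levelling check:** The finger opening went from 27 mm to 14 mm, the thickness of the block, and the basket hung free at about 0.4 kg.

**Last checks:**
- **Position:** The final pictures match an overlay of a level basket about 2 mm from the measured mat centre.
- **Contact:** The hand is empty and clear of the basket, with forces near zero.
- **Other basket:** It looks unmoved in the pictures; I did not measure it again.

**One disagreement:** The basket touched down about 7 mm higher at the tool than I expected, because the block had slipped a few millimetres in the pads while it turned. The peak force I read at touchdown was about 12 N upward.

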